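# Shut and lock the fume extractor's filter door

## Task

The filter door on top of the fume extractor stands slightly ajar, pushed up by its seal. Set a fingertip (or both fingertips, without pinching) in the slot of the round quarter-turn fastener on that door, press the door down fully home and, still pressing, turn the fastener a quarter turn clockwise until it stops, so that the door stays locked down when you let go. Leave the neighbouring, already locked fastener on the fixed cover as it is, do not lift the door, and do not disturb the things on the bench or on the extractor.

Things in the scene. Friction and masses are not known exactly. Their poses are not given: they have to be found in the camera images.
- extractor: Fume extractor: white box 300 (x) x 340 (y) x 120 mm high, fixed. Origin: centre of its underside, z up; front = its -x side. Its top, flush at 120 mm: grey filter door (206 along x, 190 along y, 14 thick) at the -y side, grey fixed cover at the +y side, white strip at the back. Fastener axes at x -85 mm: the door's (when shut) at y -67.5, the cover's at y +102.5.
- door (a joint): Hinge angle of the filter door, rad: 0 shut, at a hard stop; grows as its front edge rises. Hinge line along the extractor's y at x +70, height 113 mm. The seal springs it up to about 0.07 (fastener 11 mm above its shut height) whenever it is not locked; about 3 N down on the fastener shuts it. Locked, it rests at about 0.007.
- fastener (a joint): Turn of the door's fastener, rad: 0 open (slot along the extractor's y), grows clockwise seen from above to a hard stop at 1.571, locked (slot along the extractor's x). Starts at 0 to 0.2, stays where left; takes about 0.1 N m. A tongue beneath it must pass under a ledge: it is blocked about half way unless the door is held down within about 2 mm of home.
- fastener_slot (a point): Centre of the door's fastener, on its axis, level with its top face (flush with the door). Bare metal disc 84 mm across in the door, with one straight slot across its middle, 78 mm long, 30 mm wide, 11 mm deep (flat floor; the 3 mm rim closes its ends). The point turns with it: y axis along the slot, z out of the face (up).
- cover_fastener (a joint): Turn of the fixed cover's fastener, same kind and size, already locked (about 1.54 to 1.57). To be left so.
- cover_fastener_slot (a point): Centre of the top face of the fixed cover's fastener, 170 mm to the +y side of the door's one; y axis along its slot.
- flux_jar: Small round glass jar with a metal cap, 48 mm across, 35 mm high, loose on the back strip of the extractor's top; origin at the centre of its underside.
- screwdriver: Screwdriver 160 mm long lying on the bench in front of the extractor.
- circuit_board: Small circuit board 50 x 40 mm, up to 16 mm high, lying on the bench in front of the extractor; origin at the centre of its underside.
- multimeter: Hand multimeter 130 x 70 x 30 mm lying on the bench; origin at the centre of its underside.
- solder_spool: Grey spool 60 mm across, 46 mm high, standing on the bench; origin at the centre of its underside.
- sponge_tray: Black tray 100 x 80 mm with a yellow sponge, 23 mm high; origin at the centre of its underside.
- helping_hands: Weighted base 90 x 50 mm with a post, clips and a small magnifier, 130 mm high; origin at the centre of its underside.

How it is judged:
On the way, in this order (a step that is already met when the one before it is completed fails the run):
1. the filter door is pressed home with its fastener still open (value of joint door below 0.015 rad and value of joint fastener below 1.2 rad), for 0.1 s.
2. the fastener is turned home with the door down (value of joint fastener above 1.4 rad and value of joint door below 0.02 rad), for 0.2 s.
At the end, for the whole second after the job is handed in: The door's fastener is turned to at least 1.4 of 1.571 rad and the door stays down by itself, under 0.02 rad (4 mm at its front edge); the cover's fastener is still locked (over 1.4 rad) (all of step 2 and value of joint cover_fastener above 1.4 rad); the robot touches nothing.
It fails at once if the filter door is lifted open (over 0.15 rad) (value of joint door above 0.15 rad).
It fails at once if the cover's fastener is unlocked (turned back below 1.4 rad) (value of joint cover_fastener below 1.4 rad).
It fails at once if a bystander (jar, screwdriver, board, multimeter, spool, sponge tray, helping hands) is moved more than 30 mm (distance of any of flux_jar, screwdriver, circuit_board, multimeter, solder_spool, sponge_tray, helping_hands from where it was at the start of the episode above 0.03 m).
It also fails if it takes over 43 s, if anything falls off the work surface, if the arm or the gripper's body presses on something with over 40 N, if the wrist force passes 120 N, or if a joint passes its speed limit or range.

## Robot

A 7-joint arm with a two-finger parallel gripper is mounted at the origin on the work surface. World frame = base frame: x ahead of the robot, y to its left, z up, the work surface at z = 0. Lengths are in m, angles in rad, forces in N, time in s.
With the tool pointing down it reaches from about 0.4 to 0.925 m from the base axis. Payload 5.6 kg.
Tool frame: the origin (TCP) lies between the finger pads; the fingertips stand 17 mm ahead of it and the grasp point (between the pads) lies 2 mm behind it; z points along the fingers, y is the direction in which the jaws open and shut (so a half turn about z gives the same grasp; the last joint's range is limited). The gripper opens to 85 mm and grips with 20 to 120 N. Pads are 22 mm wide; open, the fingers measure 114 mm over their backs; the gripper's body (76 mm by 85 mm) begins 54 mm behind the grasp point. The pads swing forward as they close: fully open they stand 13 mm farther back than shut.
Start: joints at [1.13, 0.468, -0.012, 1.603, 0.006, 1.071, -0.056], TCP at [0.252, -0.599, 0.212] pointing down, gripper open.
Joint ranges: [-2.53, 2.53], [-0.31, 2.02], [-1.57, 1.55], [0.28, 2.44], [-1.29, 4.43], [0.15, 1.84], [-2.92, 2.92]. Speed limits (rad/s): [2.57, 2.57, 3.14, 3.14, 3.14, 3.14, 3.14].

## Interface

Orientations are given as a rotation vector (axis times angle).
In Python, from rig import ctrl, cams, order gives the robot as it stands.
- The arm moves only by the tool servo_tool, never from a script. Its argument "motion" is a list of rows, each an object of numbers: "dx", "dy", "dz": the shift along the tool's x, y, z in m; "wx", "wy", "wz": the turn, a rotation vector about the tool's x, y, z in rad; "hand": the closure, from 0 (fully open) to 1 (shut). In form: [{"dx": .., "dy": .., "dz": .., "wx": .., "wy": .., "wz": .., "hand": ..}, ...]. A call has exactly 10 rows; each row is the pose to reach, as a shift and turn from the pose commanded when the call began, along the tool's axes at that moment; what a row does not reach only later rows make up. A row lasts 1/8 s, in which the tool goes at most 62.5 mm and 10.7 degrees, less where a joint would pass 70% of its speed; a pose out of reach is approached as far as the arm can. A call with a gripper value outside its range is refused whole. The fingers move at their own pace and stop on an object; "squeeze" is the grip in N (left out, the last holds). Time passes only in rows, so rows that repeat a pose let the fingers close, or fill a call up. It gives the time, the measured TCP pose, the force and the opening at its end, in the units of the state.
- ctrl.observe(): the state, without advancing time (a new reading comes with each control period).
- cams.get_image(name): name is "scene" or "top" or "wrist"; returns a dict with "img" (384x512x3 uint8, red, green, blue), "fx", "fy", "cx", "cy" (pixels), "R" (3x3) and "t" (3): a world point X has camera coordinates R X + t; the wrist camera has in their place "hand_eye" (4x4, takes a point from camera to tool coordinates, whose origin is the TCP and whose axes are the flange's). Camera axes: x right, y down, z forward; pixel columns grow to the right and rows downward; lengths in m; the calibration is good to about 2 mm. A picture is of the moment at which its call begins: read the wrist's pose just before it. There is no depth.
- order.job_done(): hands the job in, once; it reports no verdict.
The state is a dict: "t": time; "q": joint angles; "qvel": joint speeds; "effort": joint torques, N m; "tool_pos": TCP position; "ee_rot": TCP orientation; "contact_force": force on the tool from outside, world axes, zero at the start; "torque": the same for the moment, N m; "grip_width": opening from 0.0 (shut) to 1.0 (fully open).
Only numpy, scipy, OpenCV 4.12 (cv2) and the standard library are available. Lean on these libraries where they do the work, as an engineer would, in place of code of your own. Each camera call takes 0.05 s, during which the arm holds its last target. There are 200 camera calls.

## Working session

There is one attempt and no reset: what is moved stays moved. The work goes in short steps, Python scripts to look and compute and a tool call to move; the robot and the scene stay as the last step left them, time stands still between calls to the robot, and variables do not carry over. Pictures are saved under pics/ and viewed, about 8 in all and at most 12, crops included, and the job is handed in when it is done.

Besides the shell and the picture viewer there is one more tool, called in YAML: its name, and indented under it one key for each argument. servo_tool: Moves the arm, as the interface text tells. Its arguments: {"type":"object","properties":{"motion":{"type":"array","items":{"type":"object","properties":{"dx":{"type":"number"},"dy":{"type":"number"},"dz":{"type":"number"},"wx":{"type":"number"},"wy":{"type":"number"},"wz":{"type":"number"},"hand":{"type":"number"}}}},"squeeze":{"type":"number"}},"required":["motion"]}

```bash
mkdir -p pics
cat > h.py <<'E'
import numpy as np, cv2
from rig import ctrl, cams, order
from scipy.spatial.transform import Rotation as Ro
def save(c,n): cv2.imwrite(f'pics/{n}.png',cv2.cvtColor(c['img'],cv2.COLOR_RGB2BGR))
def ray(c,u,v,z,pose=None):
    d=np.array([(u-c['cx'])/c['fx'],(v-c['cy'])/c['fy'],1.])
    if 'R' in c and pose is None:
        o=-c['R'].T@c['t']; d=c['R'].T@d
    else:
        p,r=pose; H=np.array(c['hand_eye']); M=Ro.from_rotvec(r).as_matrix()
        o=M@H[:3,3]+p; d=M@H[:3,:3]@d
    return o+d*(z-o[2])/d[2]
E
python3 - <<'E'
from h import *
s=ctrl.observe(); print({k:np.round(v,3) for k,v in s.items()})
for n in ('scene','top'):
    c=cams.get_image(n); save(c,n+'1'); np.save(n+'.npy',c,allow_pickle=True)
    print(n,c['fx'],np.round(-c['R'].T@c['t'],3))
E
```

```text
{'t': np.float64(0.0), 'q': array([ 1.13 ,  0.468, -0.012,  1.604,  0.006,  1.071, -0.056]), 'qvel': array([-0.001,  0.001,  0.001,  0.002,  0.002, -0.   ,  0.   ]), 'effort': array([-0.0000e+00, -5.3240e+01,  2.1000e-02, -2.5131e+01,  1.1000e-02,
        8.0000e-03, -0.0000e+00]), 'tool_pos': array([ 0.251, -0.599,  0.211]), 'ee_rot': array([-3.078e+00, -6.200e-01,  1.000e-03]), 'contact_force': array([ 1.069, -0.201,  0.264]), 'torque': array([ 0.014, -0.01 , -0.032]), 'grip_width': np.float64(1.0)}
scene 418.5005166598136 [1.275 0.821 1.169]
top 485.30902126190205 [0.338 0.004 1.61 ]
```

View pics/top1.png

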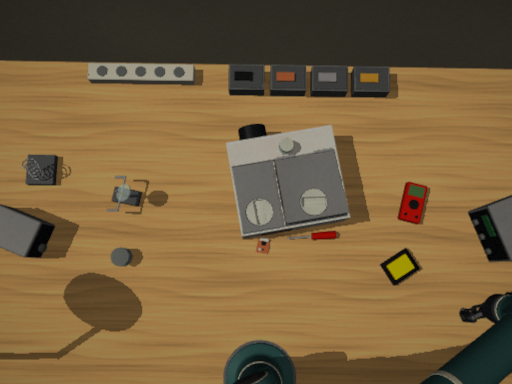

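View pics/scene1.png

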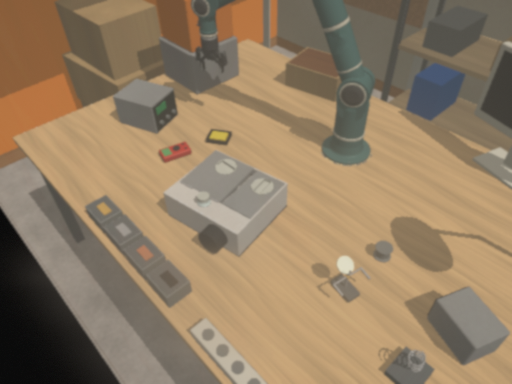

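The top view shows the extractor at about (290,180). The door's fastener is at (314,202) with its slot sideways, and the cover's is at (260,211). The board (263,245) and screwdriver (320,236) lie in front. Next I'll enlarge the fasteners to measure them.

Run:
```python
from h import *
c=np.load('top.npy',allow_pickle=True).item()
cr=c['img'][115:260,215:360]; cv2.imwrite('pics/crop1.png',cv2.resize(cr[:,:,::-1],None,fx=4,fy=4,interpolation=cv2.INTER_CUBIC))
for n,u,v,z in (('door',314,202,.131),('cover',260,211,.12),('FR',348,218,.12),('FL',241,236,.12),('BL',227,142,.12),('BR',332,126,.12)): print(n,np.round(ray(c,u,v,z),4))
```

```text
door [ 0.5491 -0.1613  0.131 ]
cover [0.5197 0.0045 0.12  ]
FR [ 0.5026 -0.2677  0.12  ]
FL [0.4414 0.0615 0.12  ]
BL [0.737  0.1123 0.12  ]
BR [ 0.7951 -0.2192  0.12  ]
```

View pics/crop1.png

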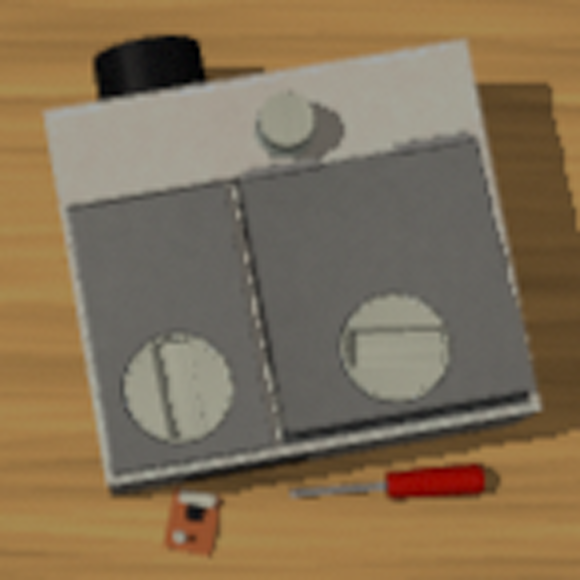

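servo_tool:
  motion:
    - {"dx": 0.03,"dy": -0.02,"dz": -0.02,"wz": -0.15,"hand": 0.5}
    - {"dx": 0.07,"dy": -0.045,"dz": -0.03,"wz": -0.32,"hand": 0.5}
    - {"dx": 0.115,"dy": -0.075,"dz": -0.03,"wz": -0.5,"hand": 0.5}
    - {"dx": 0.165,"dy": -0.108,"dz": -0.03,"wz": -0.68,"hand": 0.5}
    - {"dx": 0.215,"dy": -0.14,"dz": -0.03,"wz": -0.86,"hand": 0.5}
    - {"dx": 0.265,"dy": -0.173,"dz": -0.03,"wz": -1.04,"hand": 0.5}
    - {"dx": 0.315,"dy": -0.205,"dz": -0.03,"wz": -1.22,"hand": 0.5}
    - {"dx": 0.365,"dy": -0.238,"dz": -0.03,"wz": -1.4,"hand": 0.5}
    - {"dx": 0.41,"dy": -0.268,"dz": -0.03,"wz": -1.58,"hand": 0.5}
    - {"dx": 0.443,"dy": -0.289,"dz": -0.03,"wz": -1.76,"hand": 0.5}
  squeeze: 20

```text
invalid input at $.motion[0]: expected keys dx, dy, dz, wx, wy, wz, hand
```

servo_tool:
  motion:
    - {"wz": -0.18}
    - {"wz": -0.36}
    - {"wz": -0.54}
    - {"wz": -0.72}
    - {"wz": -0.88}
    - {"wz": -0.98}
    - {"wz": -0.98}
    - {"wz": -0.98}
    - {"wz": -0.98}
    - {"wz": -0.98}

```text
invalid input at $.motion[0]: expected keys dx, dy, dz, wx, wy, wz, hand
```

Run:
```python
from h import *
s=ctrl.observe(); print({k:np.round(s[k],4) for k in ('t','q','tool_pos','ee_rot','contact_force','grip_width')})
print(Ro.from_rotvec(s['ee_rot']).as_matrix().round(4))
c=cams.get_image('wrist'); save(c,'w1'); c['pose']=(s['tool_pos'],s['ee_rot']); np.save('w1.npy',c,allow_pickle=True); print(c['fx'],c['hand_eye'])
```

```text
{'t': np.float64(0.1), 'q': array([ 1.13  ,  0.4683, -0.0116,  1.6036,  0.006 ,  1.0714, -0.0563]), 'tool_pos': array([ 0.2515, -0.5988,  0.2115]), 'ee_rot': array([-3.0781e+00, -6.2030e-01,  7.0000e-04]), 'contact_force': array([-0.2152, -0.0452,  0.2722]), 'grip_width': np.float64(1.0027)}
[[ 9.219e-01  3.873e-01 -8.000e-04]
 [ 3.873e-01 -9.219e-01  1.500e-03]
 [-1.000e-04 -1.700e-03 -1.000e+00]]
275.71801311334514 [[ 2.07505324e-04 -9.64487956e-01 -2.64126747e-01  6.54152731e-02]
 [ 9.99999578e-01 -3.63636750e-05  9.18413471e-04 -2.86882868e-04]
 [-8.95403351e-04 -2.64126826e-01  9.64487542e-01 -1.63725031e-01]
 [ 0.00000000e+00  0.00000000e+00  0.00000000e+00  1.00000000e+00]]
```

View pics/w1.png

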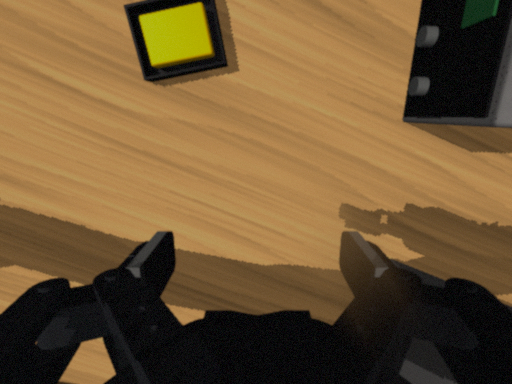

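The wrist picture only shows the start view: the open fingers, with the sponge at (175,35). The move was refused because every row must have all its keys, so I'll resend it complete.

servo_tool:
  motion:
    - {"dx": 0.03,"dy": -0.02,"dz": -0.02,"wx": 0,"wy": 0,"wz": -0.15,"hand": 0.5}
    - {"dx": 0.07,"dy": -0.045,"dz": -0.03,"wx": 0,"wy": 0,"wz": -0.32,"hand": 0.5}
    - {"dx": 0.115,"dy": -0.075,"dz": -0.03,"wx": 0,"wy": 0,"wz": -0.5,"hand": 0.5}
    - {"dx": 0.165,"dy": -0.108,"dz": -0.03,"wx": 0,"wy": 0,"wz": -0.68,"hand": 0.5}
    - {"dx": 0.215,"dy": -0.14,"dz": -0.03,"wx": 0,"wy": 0,"wz": -0.86,"hand": 0.5}
    - {"dx": 0.265,"dy": -0.173,"dz": -0.03,"wx": 0,"wy": 0,"wz": -1.04,"hand": 0.5}
    - {"dx": 0.315,"dy": -0.205,"dz": -0.03,"wx": 0,"wy": 0,"wz": -1.22,"hand": 0.5}
    - {"dx": 0.365,"dy": -0.238,"dz": -0.03,"wx": 0,"wy": 0,"wz": -1.4,"hand": 0.5}
    - {"dx": 0.41,"dy": -0.268,"dz": -0.03,"wx": 0,"wy": 0,"wz": -1.58,"hand": 0.5}
    - {"dx": 0.443,"dy": -0.289,"dz": -0.03,"wx": 0,"wy": 0,"wz": -1.76,"hand": 0.5}
  squeeze: 20

```text
t: 1.4
tool_pos: [0.5492, -0.1585, 0.2424]
ee_rot: [-1.472, -2.775, -0.001]
contact_force: [0.8, -0.2, -0.5]
grip_width: 0.499
```

servo_tool:
  motion:
    - {"dx": 0,"dy": 0,"dz": 0,"wx": 0,"wy": 0,"wz": -0.18,"hand": 0.5}
    - {"dx": 0,"dy": 0,"dz": 0,"wx": 0,"wy": 0,"wz": -0.36,"hand": 0.5}
    - {"dx": 0,"dy": 0,"dz": 0,"wx": 0,"wy": 0,"wz": -0.54,"hand": 0.5}
    - {"dx": 0,"dy": 0,"dz": 0,"wx": 0,"wy": 0,"wz": -0.72,"hand": 0.5}
    - {"dx": 0,"dy": 0,"dz": 0,"wx": 0,"wy": 0,"wz": -0.88,"hand": 0.5}
    - {"dx": 0,"dy": 0,"dz": 0,"wx": 0,"wy": 0,"wz": -0.98,"hand": 0.5}
    - {"dx": 0,"dy": 0,"dz": 0,"wx": 0,"wy": 0,"wz": -0.98,"hand": 0.5}
    - {"dx": 0,"dy": 0,"dz": 0,"wx": 0,"wy": 0,"wz": -0.98,"hand": 0.5}
    - {"dx": 0,"dy": 0,"dz": 0,"wx": 0,"wy": 0,"wz": -0.98,"hand": 0.5}
    - {"dx": 0,"dy": 0,"dz": 0,"wx": 0,"wy": 0,"wz": -0.98,"hand": 0.5}

```text
t: 2.65
tool_pos: [0.5483, -0.1612, 0.2424]
ee_rot: [0.007, 3.142, -0.0]
contact_force: [-0.3, 0.0, 0.7]
grip_width: 0.498
```

Run:
```python
from h import *
s=ctrl.observe(); print({k:np.round(s[k],4) for k in ('t','q','tool_pos','ee_rot','contact_force','grip_width')})
print(Ro.from_rotvec(s['ee_rot']).as_matrix().round(4))
c=cams.get_image('wrist'); save(c,'w2'); c['pose']=(s['tool_pos'],s['ee_rot']); np.save('w2.npy',c,allow_pickle=True)
```

```text
{'t': np.float64(2.65), 'q': array([ 0.802 ,  0.4125, -0.7393,  1.7313,  0.3055,  1.1165,  1.5351]), 'tool_pos': array([ 0.5483, -0.1612,  0.2424]), 'ee_rot': array([ 6.7000e-03,  3.1416e+00, -3.0000e-04]), 'contact_force': array([-0.2654,  0.037 ,  0.6916]), 'grip_width': np.float64(0.4978)}
[[-1.0e+00  4.3e-03  0.0e+00]
 [ 4.3e-03  1.0e+00 -2.0e-04]
 [-0.0e+00 -2.0e-04 -1.0e+00]]
```

View pics/w2.png

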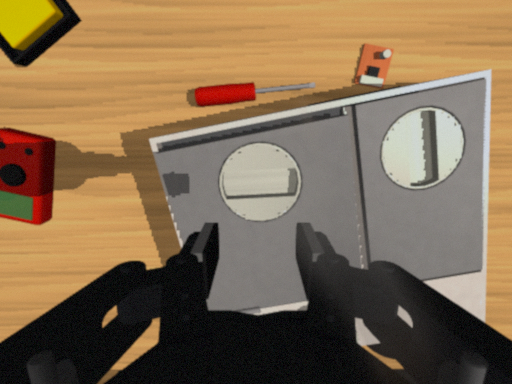

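The wrist view shows the door fastener at about (260,181), slot nearly horizontal, with the fingers' tips below it at (205,230) and (310,230). I'll fit the disc and slot in both cameras.

Run:
```python
from h import *
c=np.load('w2.npy',allow_pickle=True).item()
def fit(c,cx,cy,r,z,pose,fz):
    g=cv2.cvtColor(c['img'],cv2.COLOR_RGB2HSV)
    m=((c['img'].min(2)>135)).astype(np.uint8)
    mm=np.zeros_like(m); cv2.circle(mm,(cx,cy),r,1,-1); m&=mm
    h=cv2.convexHull(cv2.findNonZero(m))[:,0]
    P=np.array([ray(c,u,v,z,pose)[:2] for u,v in h])
    (o,rad)=cv2.minEnclosingCircle(P.astype(np.float32)); A=np.c_[2*P,np.ones(len(P))]
    s=np.linalg.lstsq(A,(P**2).sum(1),rcond=None)[0]
    print(np.round(s[:2],4),'r',np.sqrt(s[2]+s[:2]@s[:2]).round(4)); return s[:2]
d=fit(c,260,181,47,.131,c['pose'],0); k=fit(c,423,148,47,.12,c['pose'],0)
v=k-d; print('yaw',np.arctan2(-v[0],v[1]),np.linalg.norm(v))
t=np.load('top.npy',allow_pickle=True).item()
d=fit(t,314,202,18,.131,None,0); k=fit(t,260,212,18,.12,None,0)
x=c['img'][125:235,205:315]; cv2.imwrite('pics/w2c.png',cv2.resize(x[:,:,::-1],None,fx=5,fy=5,interpolation=cv2.INTER_CUBIC))
```

```text
[ 0.5491 -0.1588] r 0.0412
[0.5139 0.0109] r 0.0457
yaw 0.20480732706922627 0.17333545889304944
[ 0.5507 -0.1666] r 0.0344
[0.5171 0.0061] r 0.0379
```

View pics/w2c.png

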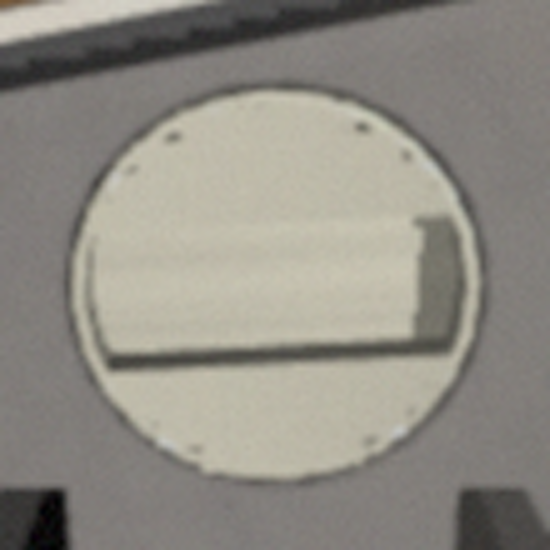

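Run:
```python
from h import *
c=np.load('w2.npy',allow_pickle=True).item()
R=lambda u,v:np.round(ray(c,205+u/5,125+v/5,.131,c['pose'])[:2],4)
for n,p in dict(c=(277.5,281.5),L=(70,281),Rr=(485,281),T=(277,85),B=(277,478),wl=(110,368),wr=(450,353),tl=(95,237),tr=(420,217)).items(): print(n,R(*p))
w=[ray(c,u,v,.12,c['pose']) for u,v in ((423,106),(423,189),(381,148),(465,148))]; print(np.round(w,4))
# front door/box top corners
print(ray(c,152,141,.12,c['pose']),ray(c,490,71,.12,c['pose']))
t=np.load('top.npy',allow_pickle=True).item(); print(ray(t,215+396.5/4,115+347.5/4,.131), ray(t,215+179/4,115+387.5/4,.12))
```

```text
c [ 0.5473 -0.1581]
L [ 0.547  -0.2007]
Rr [ 0.5473 -0.1155]
T [ 0.5073 -0.1582]
B [ 0.5904 -0.1583]
wl [ 0.5657 -0.1931]
wr [ 0.5627 -0.1222]
tl [ 0.5378 -0.1953]
tr [ 0.5339 -0.1292]
[[ 0.4736  0.0035  0.12  ]
 [ 0.5591  0.0166  0.12  ]
 [ 0.515  -0.0335  0.12  ]
 [ 0.5154  0.0532  0.12  ]]
[ 0.50694331 -0.26944137  0.12      ] [0.44159543 0.06290762 0.12      ]
[ 0.54948272 -0.16166027  0.131     ] [0.51691858 0.00521026 0.12      ]
```

servo_tool:
  motion:
    - {"dx": -0.001,"dy": 0.001,"dz": 0.02,"wx": 0,"wy": 0,"wz": -0.054,"hand": 0.58}
    - {"dx": -0.001,"dy": 0.001,"dz": 0.05,"wx": 0,"wy": 0,"wz": -0.054,"hand": 0.58}
    - {"dx": -0.001,"dy": 0.001,"dz": 0.075,"wx": 0,"wy": 0,"wz": -0.054,"hand": 0.58}
    - {"dx": -0.001,"dy": 0.001,"dz": 0.085,"wx": 0,"wy": 0,"wz": -0.054,"hand": 0.58}
    - {"dx": -0.001,"dy": 0.001,"dz": 0.088,"wx": 0,"wy": 0,"wz": -0.054,"hand": 0.58}
    - {"dx": -0.001,"dy": 0.001,"dz": 0.088,"wx": 0,"wy": 0,"wz": -0.054,"hand": 0.58}
    - {"dx": -0.001,"dy": 0.001,"dz": 0.088,"wx": 0,"wy": 0,"wz": -0.054,"hand": 0.58}
    - {"dx": -0.001,"dy": 0.001,"dz": 0.088,"wx": 0,"wy": 0,"wz": -0.054,"hand": 0.58}
    - {"dx": -0.001,"dy": 0.001,"dz": 0.088,"wx": 0,"wy": 0,"wz": -0.054,"hand": 0.58}
    - {"dx": -0.001,"dy": 0.001,"dz": 0.088,"wx": 0,"wy": 0,"wz": -0.054,"hand": 0.58}

```text
t: 3.95
tool_pos: [0.5493, -0.1603, 0.1545]
ee_rot: [-0.079, 3.14, -0.0]
contact_force: [-0.4, 0.6, -0.1]
grip_width: 0.419
```

Run:
```python
from h import *
s=ctrl.observe(); print({k:np.round(s[k],4) for k in ('t','tool_pos','ee_rot','contact_force','grip_width')})
c=cams.get_image('wrist'); save(c,'w3')
```

```text
{'t': np.float64(3.95), 'tool_pos': array([ 0.5493, -0.1603,  0.1545]), 'ee_rot': array([-7.8800e-02,  3.1405e+00, -3.0000e-04]), 'contact_force': array([-0.3631,  0.5732, -0.0544]), 'grip_width': np.float64(0.4187)}
```

View pics/w3.png

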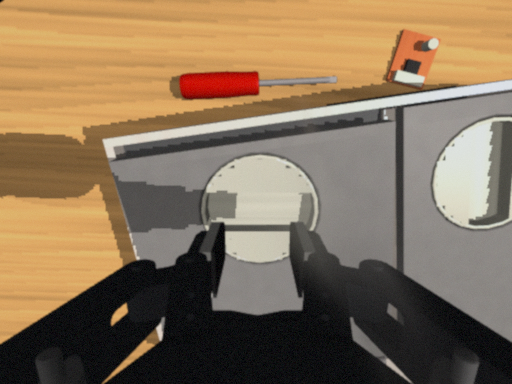

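The fingertips, near rows 225-230, are over the disc, which spans columns 203-320. They look a few mm to the left of its centre, so I'll enlarge.

Run:
```python
import cv2
x=cv2.imread('pics/w3.png')[145:275,190:335]; cv2.imwrite('pics/w3c.png',cv2.resize(x,None,fx=4.5,fy=4.5,interpolation=cv2.INTER_CUBIC))
```

```text
(no output)
```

View pics/w3c.png

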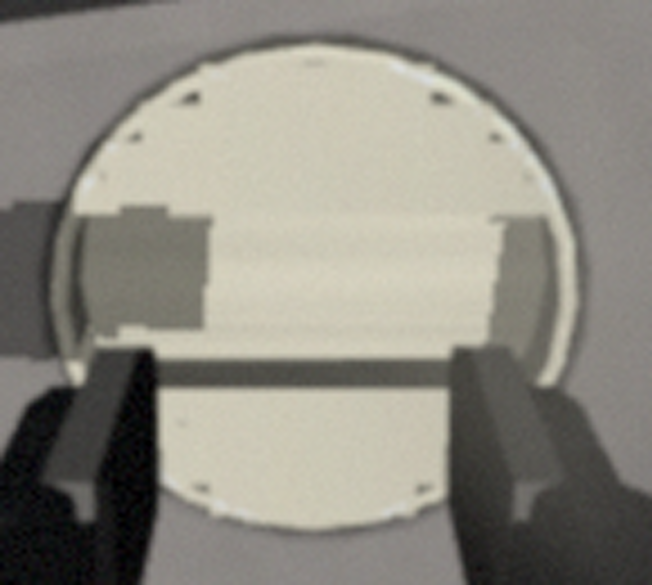

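The slot is aligned with the jaws. The tips sit about 2 mm short of its centre in y, with x fine. I'll shift 2 mm and go down while watching the force.

servo_tool:
  motion:
    - {"dx": -0.0005,"dy": 0.002,"dz": 0.0,"wx": 0,"wy": 0,"wz": 0,"hand": 0.58}
    - {"dx": -0.0005,"dy": 0.002,"dz": 0.003,"wx": 0,"wy": 0,"wz": 0,"hand": 0.58}
    - {"dx": -0.0005,"dy": 0.002,"dz": 0.006,"wx": 0,"wy": 0,"wz": 0,"hand": 0.58}
    - {"dx": -0.0005,"dy": 0.002,"dz": 0.009,"wx": 0,"wy": 0,"wz": 0,"hand": 0.58}
    - {"dx": -0.0005,"dy": 0.002,"dz": 0.012,"wx": 0,"wy": 0,"wz": 0,"hand": 0.58}
    - {"dx": -0.0005,"dy": 0.002,"dz": 0.015,"wx": 0,"wy": 0,"wz": 0,"hand": 0.58}
    - {"dx": -0.0005,"dy": 0.002,"dz": 0.018,"wx": 0,"wy": 0,"wz": 0,"hand": 0.58}
    - {"dx": -0.0005,"dy": 0.002,"dz": 0.021,"wx": 0,"wy": 0,"wz": 0,"hand": 0.58}
    - {"dx": -0.0005,"dy": 0.002,"dz": 0.021,"wx": 0,"wy": 0,"wz": 0,"hand": 0.58}
    - {"dx": -0.0005,"dy": 0.002,"dz": 0.021,"wx": 0,"wy": 0,"wz": 0,"hand": 0.58}

```text
t: 5.25
tool_pos: [0.5497, -0.1582, 0.1334]
ee_rot: [-0.079, 3.141, -0.0]
contact_force: [0.5, 0.3, 0.5]
grip_width: 0.421
```

Run:
```python
from h import *
s=ctrl.observe(); print({k:np.round(s[k],4) for k in ('t','tool_pos','ee_rot','contact_force','torque','grip_width')})
c=cams.get_image('wrist'); save(c,'w4')
x=cv2.imread('pics/w4.png')[130:290,170:350]; cv2.imwrite('pics/w4c.png',cv2.resize(x,None,fx=3.6,fy=3.6,interpolation=cv2.INTER_CUBIC))
```

```text
{'t': np.float64(5.25), 'tool_pos': array([ 0.5497, -0.1582,  0.1334]), 'ee_rot': array([-7.8800e-02,  3.1405e+00, -1.0000e-04]), 'contact_force': array([0.4562, 0.2686, 0.5436]), 'torque': array([ 0.0605,  0.009 , -0.0426]), 'grip_width': np.float64(0.4209)}
```

View pics/w4c.png

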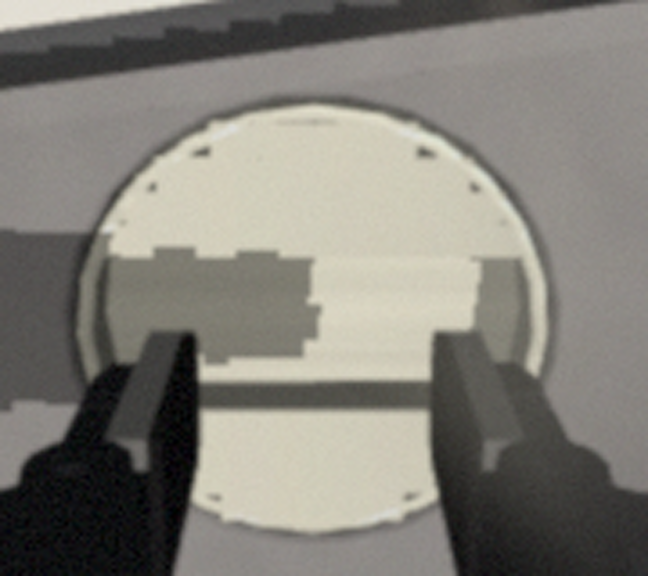

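The tips are now centred on the slot in y (314 against 313.5 px), and nothing is touching yet. I'll keep going down.

servo_tool:
  motion:
    - {"dx": 0,"dy": 0,"dz": 0.003,"wx": 0,"wy": 0,"wz": 0,"hand": 0.58}
    - {"dx": 0,"dy": 0,"dz": 0.006,"wx": 0,"wy": 0,"wz": 0,"hand": 0.58}
    - {"dx": 0,"dy": 0,"dz": 0.009,"wx": 0,"wy": 0,"wz": 0,"hand": 0.58}
    - {"dx": 0,"dy": 0,"dz": 0.011,"wx": 0,"wy": 0,"wz": 0,"hand": 0.58}
    - {"dx": 0,"dy": 0,"dz": 0.011,"wx": 0,"wy": 0,"wz": 0,"hand": 0.58}
    - {"dx": 0,"dy": 0,"dz": 0.011,"wx": 0,"wy": 0,"wz": 0,"hand": 0.58}
    - {"dx": 0,"dy": 0,"dz": 0.011,"wx": 0,"wy": 0,"wz": 0,"hand": 0.58}
    - {"dx": 0,"dy": 0,"dz": 0.011,"wx": 0,"wy": 0,"wz": 0,"hand": 0.58}
    - {"dx": 0,"dy": 0,"dz": 0.011,"wx": 0,"wy": 0,"wz": 0,"hand": 0.58}
    - {"dx": 0,"dy": 0,"dz": 0.011,"wx": 0,"wy": 0,"wz": 0,"hand": 0.58}

```text
t: 6.55
tool_pos: [0.5497, -0.1582, 0.1224]
ee_rot: [-0.079, 3.141, 0.0]
contact_force: [0.0, -0.2, -0.3]
grip_width: 0.421
```

Run:
```python
from h import *
s=ctrl.observe(); print({k:np.round(s[k],4) for k in ('t','tool_pos','ee_rot','contact_force','torque','grip_width')})
c=cams.get_image('wrist'); save(c,'w5')
x=cv2.imread('pics/w5.png')[130:290,170:350]; cv2.imwrite('pics/w5c.png',cv2.resize(x,None,fx=3.6,fy=3.6,interpolation=cv2.INTER_CUBIC))
```

```text
{'t': np.float64(6.55), 'tool_pos': array([ 0.5497, -0.1582,  0.1224]), 'ee_rot': array([-0.0787,  3.1406,  0.    ]), 'contact_force': array([ 0.0036, -0.2085, -0.2537]), 'torque': array([0.0259, 0.0171, 0.0155]), 'grip_width': np.float64(0.4208)}
```

View pics/w5c.png

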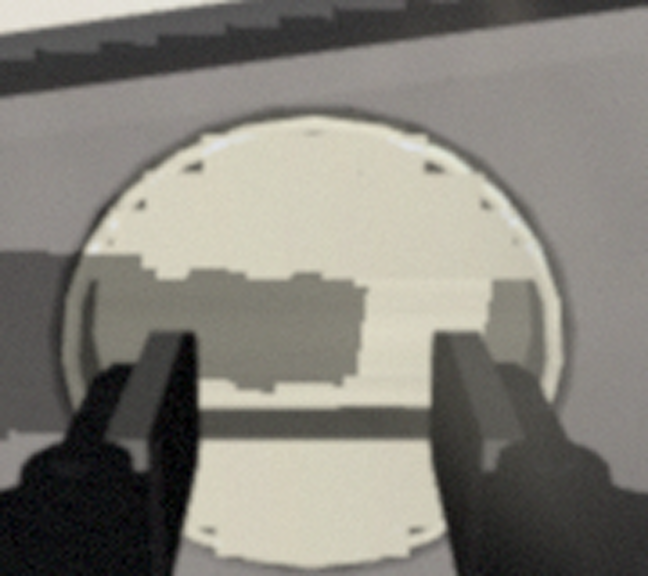

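The picture and the force agree: still no touch. By the width of the finger gap, the tips look about 14 mm above the disc face. The slot's edges are centred on the tool to within 1 mm. Going further down in small steps.

servo_tool:
  motion:
    - {"dx": 0,"dy": 0,"dz": 0.003,"wx": 0,"wy": 0,"wz": 0,"hand": 0.58}
    - {"dx": 0,"dy": 0,"dz": 0.006,"wx": 0,"wy": 0,"wz": 0,"hand": 0.58}
    - {"dx": 0,"dy": 0,"dz": 0.009,"wx": 0,"wy": 0,"wz": 0,"hand": 0.58}
    - {"dx": 0,"dy": 0,"dz": 0.012,"wx": 0,"wy": 0,"wz": 0,"hand": 0.58}
    - {"dx": 0,"dy": 0,"dz": 0.015,"wx": 0,"wy": 0,"wz": 0,"hand": 0.58}
    - {"dx": 0,"dy": 0,"dz": 0.015,"wx": 0,"wy": 0,"wz": 0,"hand": 0.58}
    - {"dx": 0,"dy": 0,"dz": 0.015,"wx": 0,"wy": 0,"wz": 0,"hand": 0.58}
    - {"dx": 0,"dy": 0,"dz": 0.015,"wx": 0,"wy": 0,"wz": 0,"hand": 0.58}
    - {"dx": 0,"dy": 0,"dz": 0.015,"wx": 0,"wy": 0,"wz": 0,"hand": 0.58}
    - {"dx": 0,"dy": 0,"dz": 0.015,"wx": 0,"wy": 0,"wz": 0,"hand": 0.58}

```text
t: 7.85
tool_pos: [0.5497, -0.1582, 0.1074]
ee_rot: [-0.079, 3.141, -0.0]
contact_force: [-0.6, -0.4, -0.2]
grip_width: 0.42
```

Run:
```python
from h import *
s=ctrl.observe(); print({k:np.round(s[k],4) for k in ('t','tool_pos','ee_rot','contact_force','torque','grip_width')})
c=cams.get_image('wrist'); save(c,'w6')
x=cv2.imread('pics/w6.png')[130:290,170:350]; cv2.imwrite('pics/w6c.png',cv2.resize(x,None,fx=3.6,fy=3.6,interpolation=cv2.INTER_CUBIC))
```

```text
{'t': np.float64(7.85), 'tool_pos': array([ 0.5497, -0.1582,  0.1074]), 'ee_rot': array([-7.8800e-02,  3.1406e+00, -1.0000e-04]), 'contact_force': array([-0.6231, -0.3528, -0.1927]), 'torque': array([-0.003 , -0.0407,  0.0241]), 'grip_width': np.float64(0.4202)}
```

View pics/w6c.png

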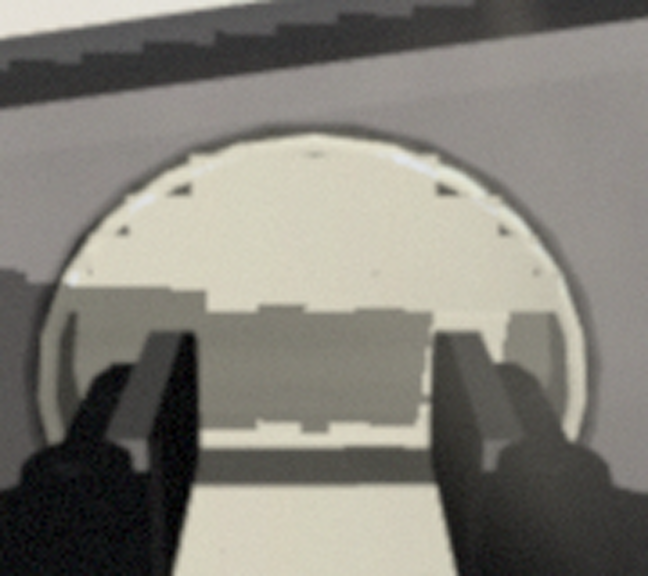

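The tips are just at the disc face and enter the slot with clearance on all sides. Next I'll go down to the floor and press.

servo_tool:
  motion:
    - {"dx": 0,"dy": 0,"dz": 0.002,"wx": 0,"wy": 0,"wz": 0,"hand": 0.58}
    - {"dx": 0,"dy": 0,"dz": 0.004,"wx": 0,"wy": 0,"wz": 0,"hand": 0.58}
    - {"dx": 0,"dy": 0,"dz": 0.006,"wx": 0,"wy": 0,"wz": 0,"hand": 0.58}
    - {"dx": 0,"dy": 0,"dz": 0.008,"wx": 0,"wy": 0,"wz": 0,"hand": 0.58}
    - {"dx": 0,"dy": 0,"dz": 0.01,"wx": 0,"wy": 0,"wz": 0,"hand": 0.58}
    - {"dx": 0,"dy": 0,"dz": 0.012,"wx": 0,"wy": 0,"wz": 0,"hand": 0.58}
    - {"dx": 0,"dy": 0,"dz": 0.014,"wx": 0,"wy": 0,"wz": 0,"hand": 0.58}
    - {"dx": 0,"dy": 0,"dz": 0.014,"wx": 0,"wy": 0,"wz": 0,"hand": 0.58}
    - {"dx": 0,"dy": 0,"dz": 0.014,"wx": 0,"wy": 0,"wz": 0,"hand": 0.58}
    - {"dx": 0,"dy": 0,"dz": 0.014,"wx": 0,"wy": 0,"wz": 0,"hand": 0.58}

```text
t: 9.15
tool_pos: [0.5497, -0.1582, 0.0934]
ee_rot: [0.079, -3.141, 0.0]
contact_force: [-1.6, 0.4, 2.2]
grip_width: 0.419
```

Contact, at 2.2 N upward. I'll press on gently until it reaches the hard stop.

servo_tool:
  motion:
    - {"dx": 0,"dy": 0,"dz": 0.001,"wx": 0,"wy": 0,"wz": 0,"hand": 0.58}
    - {"dx": 0,"dy": 0,"dz": 0.002,"wx": 0,"wy": 0,"wz": 0,"hand": 0.58}
    - {"dx": 0,"dy": 0,"dz": 0.003,"wx": 0,"wy": 0,"wz": 0,"hand": 0.58}
    - {"dx": 0,"dy": 0,"dz": 0.004,"wx": 0,"wy": 0,"wz": 0,"hand": 0.58}
    - {"dx": 0,"dy": 0,"dz": 0.005,"wx": 0,"wy": 0,"wz": 0,"hand": 0.58}
    - {"dx": 0,"dy": 0,"dz": 0.005,"wx": 0,"wy": 0,"wz": 0,"hand": 0.58}
    - {"dx": 0,"dy": 0,"dz": 0.005,"wx": 0,"wy": 0,"wz": 0,"hand": 0.58}
    - {"dx": 0,"dy": 0,"dz": 0.005,"wx": 0,"wy": 0,"wz": 0,"hand": 0.58}
    - {"dx": 0,"dy": 0,"dz": 0.005,"wx": 0,"wy": 0,"wz": 0,"hand": 0.58}
    - {"dx": 0,"dy": 0,"dz": 0.005,"wx": 0,"wy": 0,"wz": 0,"hand": 0.58}

```text
t: 10.4
tool_pos: [0.5498, -0.1582, 0.0891]
ee_rot: [-0.079, 3.141, -0.001]
contact_force: [-3.6, -0.3, 9.8]
grip_width: 0.421
```

The hard stop is reached: 9.8 N, with a 0.7 mm shortfall from the command. Now I'll turn clockwise (+wz) while pressing.

servo_tool:
  motion:
    - {"dx": 0,"dy": 0,"dz": 0.0005,"wx": 0,"wy": 0,"wz": 0.06,"hand": 0.58}
    - {"dx": 0,"dy": 0,"dz": 0.0005,"wx": 0,"wy": 0,"wz": 0.15,"hand": 0.58}
    - {"dx": 0,"dy": 0,"dz": 0.0005,"wx": 0,"wy": 0,"wz": 0.25,"hand": 0.58}
    - {"dx": 0,"dy": 0,"dz": 0.0005,"wx": 0,"wy": 0,"wz": 0.35,"hand": 0.58}
    - {"dx": 0,"dy": 0,"dz": 0.0005,"wx": 0,"wy": 0,"wz": 0.45,"hand": 0.58}
    - {"dx": 0,"dy": 0,"dz": 0.0005,"wx": 0,"wy": 0,"wz": 0.55,"hand": 0.58}
    - {"dx": 0,"dy": 0,"dz": 0.0005,"wx": 0,"wy": 0,"wz": 0.65,"hand": 0.58}
    - {"dx": 0,"dy": 0,"dz": 0.0005,"wx": 0,"wy": 0,"wz": 0.75,"hand": 0.58}
    - {"dx": 0,"dy": 0,"dz": 0.0005,"wx": 0,"wy": 0,"wz": 0.8,"hand": 0.58}
    - {"dx": 0,"dy": 0,"dz": 0.0005,"wx": 0,"wy": 0,"wz": 0.8,"hand": 0.58}

```text
t: 11.65
tool_pos: [0.5501, -0.1583, 0.0891]
ee_rot: [1.15, 2.922, -0.001]
contact_force: [-4.1, 0.5, 10.9]
grip_width: 0.423
```

Run:
```python
from h import *
s=ctrl.observe(); print({k:np.round(s[k],4) for k in ('t','q','tool_pos','ee_rot','contact_force','torque','grip_width')})
M=Ro.from_rotvec(s['ee_rot']).as_matrix(); print(np.arctan2(M[0,1],M[1,1]))
```

```text
{'t': np.float64(11.65), 'q': array([ 0.5762,  0.5473, -0.4586,  1.8665,  0.3277,  0.8012,  0.7659]), 'tool_pos': array([ 0.5501, -0.1583,  0.0891]), 'ee_rot': array([ 1.1505e+00,  2.9220e+00, -9.0000e-04]), 'contact_force': array([-4.1097,  0.5178, 10.9282]), 'torque': array([ 0.0547,  0.8165, -0.0556]), 'grip_width': np.float64(0.4227)}
0.7501823904739475
```

servo_tool:
  motion:
    - {"dx": 0,"dy": 0,"dz": 0.0003,"wx": 0,"wy": 0,"wz": 0.1,"hand": 0.58}
    - {"dx": 0,"dy": 0,"dz": 0.0003,"wx": 0,"wy": 0,"wz": 0.2,"hand": 0.58}
    - {"dx": 0,"dy": 0,"dz": 0.0003,"wx": 0,"wy": 0,"wz": 0.3,"hand": 0.58}
    - {"dx": 0,"dy": 0,"dz": 0.0003,"wx": 0,"wy": 0,"wz": 0.4,"hand": 0.58}
    - {"dx": 0,"dy": 0,"dz": 0.0003,"wx": 0,"wy": 0,"wz": 0.5,"hand": 0.58}
    - {"dx": 0,"dy": 0,"dz": 0.0003,"wx": 0,"wy": 0,"wz": 0.6,"hand": 0.58}
    - {"dx": 0,"dy": 0,"dz": 0.0003,"wx": 0,"wy": 0,"wz": 0.68,"hand": 0.58}
    - {"dx": 0,"dy": 0,"dz": 0.0003,"wx": 0,"wy": 0,"wz": 0.74,"hand": 0.58}
    - {"dx": 0,"dy": 0,"dz": 0.0003,"wx": 0,"wy": 0,"wz": 0.8,"hand": 0.58}
    - {"dx": 0,"dy": 0,"dz": 0.0003,"wx": 0,"wy": 0,"wz": 0.8,"hand": 0.58}

```text
t: 12.9
tool_pos: [0.5514, -0.1587, 0.0891]
ee_rot: [2.195, 2.242, 0.002]
contact_force: [-1.0, -0.3, 8.5]
grip_width: 0.423
```

Run:
```python
from h import *
s=ctrl.observe(); print({k:np.round(s[k],4) for k in ('t','q','tool_pos','ee_rot','contact_force','torque','grip_width')})
M=Ro.from_rotvec(s['ee_rot']).as_matrix(); print(np.arctan2(M[0,1],M[1,1]))
c=cams.get_image('wrist'); save(c,'w7')
```

```text
{'t': np.float64(12.9), 'q': array([ 0.43  ,  0.5148, -0.267 ,  1.8754,  0.1885,  0.7717,  0.0822]), 'tool_pos': array([ 0.5514, -0.1587,  0.0891]), 'ee_rot': array([2.1951, 2.2423, 0.0023]), 'contact_force': array([-1.0243, -0.2655,  8.532 ]), 'torque': array([-0.1316,  0.2232,  0.0819]), 'grip_width': np.float64(0.4228)}
1.549562011754394
```

View pics/w7.png

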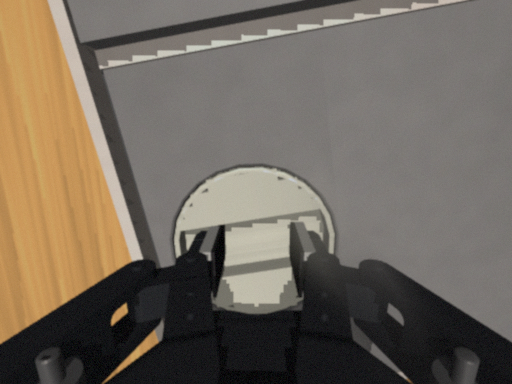

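That was my twelfth picture. The slot's edge, (225,225) to (322,210), is nearly parallel to the door/cover seam, (100,67) to (480,0), so it is close to locked. The turning moment is only 0.08 N m, so I'll turn a bit more until it rises against the stop.

servo_tool:
  motion:
    - {"dx": 0,"dy": 0,"dz": 0.0003,"wx": 0,"wy": 0,"wz": 0.03,"hand": 0.58}
    - {"dx": 0,"dy": 0,"dz": 0.0003,"wx": 0,"wy": 0,"wz": 0.06,"hand": 0.58}
    - {"dx": 0,"dy": 0,"dz": 0.0003,"wx": 0,"wy": 0,"wz": 0.09,"hand": 0.58}
    - {"dx": 0,"dy": 0,"dz": 0.0003,"wx": 0,"wy": 0,"wz": 0.12,"hand": 0.58}
    - {"dx": 0,"dy": 0,"dz": 0.0003,"wx": 0,"wy": 0,"wz": 0.12,"hand": 0.58}
    - {"dx": 0,"dy": 0,"dz": 0.0003,"wx": 0,"wy": 0,"wz": 0.12,"hand": 0.58}
    - {"dx": 0,"dy": 0,"dz": 0.0003,"wx": 0,"wy": 0,"wz": 0.12,"hand": 0.58}
    - {"dx": 0,"dy": 0,"dz": 0.0003,"wx": 0,"wy": 0,"wz": 0.12,"hand": 0.58}
    - {"dx": 0,"dy": 0,"dz": 0.0003,"wx": 0,"wy": 0,"wz": 0.12,"hand": 0.58}
    - {"dx": 0,"dy": 0,"dz": 0.0003,"wx": 0,"wy": 0,"wz": 0.12,"hand": 0.58}

```text
t: 14.2
tool_pos: [0.5517, -0.1584, 0.0891]
ee_rot: [2.311, 2.12, -0.0]
contact_force: [-0.9, -2.1, 10.5]
grip_width: 0.419
```

```bash
cat > st.py <<'E'
from h import *
s=ctrl.observe(); print({k:np.round(s[k],4) for k in ('t','tool_pos','contact_force','torque','grip_width')})
M=Ro.from_rotvec(s['ee_rot']).as_matrix(); print(np.arctan2(M[0,1],M[1,1]))
E
python3 st.py
```

```text
{'t': np.float64(14.2), 'tool_pos': array([ 0.5517, -0.1584,  0.0891]), 'contact_force': array([-0.8645, -2.1334, 10.4641]), 'torque': array([-0.3281,  0.456 ,  3.1494]), 'grip_width': np.float64(0.4193)}
1.6568071827457405
```

The moment has risen to 3.1 N m, so the fastener is against its stop. I'll back off within the slot's play to unload, then lift straight out.

servo_tool:
  motion:
    - {"dx": 0,"dy": 0,"dz": 0.0,"wx": 0,"wy": 0,"wz": -0.06,"hand": 0.58}
    - {"dx": 0,"dy": 0,"dz": 0.0,"wx": 0,"wy": 0,"wz": -0.14,"hand": 0.58}
    - {"dx": 0,"dy": 0,"dz": -0.002,"wx": 0,"wy": 0,"wz": -0.18,"hand": 0.58}
    - {"dx": 0,"dy": 0,"dz": -0.008,"wx": 0,"wy": 0,"wz": -0.18,"hand": 0.58}
    - {"dx": 0,"dy": 0,"dz": -0.016,"wx": 0,"wy": 0,"wz": -0.18,"hand": 0.58}
    - {"dx": 0,"dy": 0,"dz": -0.03,"wx": 0,"wy": 0,"wz": -0.18,"hand": 0.58}
    - {"dx": 0,"dy": 0,"dz": -0.055,"wx": 0,"wy": 0,"wz": -0.18,"hand": 0.58}
    - {"dx": 0,"dy": 0,"dz": -0.09,"wx": 0,"wy": 0,"wz": -0.18,"hand": 0.58}
    - {"dx": 0,"dy": 0,"dz": -0.13,"wx": 0,"wy": 0,"wz": -0.18,"hand": 0.58}
    - {"dx": 0,"dy": 0,"dz": -0.15,"wx": 0,"wy": 0,"wz": -0.18,"hand": 0.58}

```text
t: 15.45
tool_pos: [0.5506, -0.1584, 0.2406]
ee_rot: [2.127, 2.307, 0.003]
contact_force: [-0.3, -0.1, 0.1]
grip_width: 0.419
```

```bash
python3 st.py
python3 - <<'E'
from h import *
s=ctrl.observe(); P=(s['tool_pos'],s['ee_rot'])
c=cams.get_image('wrist'); save(c,'w8'); g=cv2.cvtColor(c['img'],cv2.COLOR_RGB2GRAY)
# rectify a top-down 130mm patch at z=.121 (1 px = 0.25 mm) and find lines
H=np.array(c['hand_eye']); M=Ro.from_rotvec(P[1]).as_matrix()
n=520; ij=np.mgrid[0:n,0:n].reshape(2,-1).T*.00025-.065
W=np.c_[.5495+ij[:,0],-.158+ij[:,1],np.full(len(ij),.121)]
X=((W-P[0])@M-H[:3,3])@H[:3,:3]
u=(X[:,0]/X[:,2]*c['fx']+c['cx']).reshape(n,n).astype('f4'); v=(X[:,1]/X[:,2]*c['fy']+c['cy']).reshape(n,n).astype('f4')
r=cv2.remap(g,u,v,cv2.INTER_LINEAR)
for l in cv2.createLineSegmentDetector().detect(r)[0][:,0]:
    d=l[2:]-l[:2]; L=np.hypot(*d)
    if L>80: print(np.round(l*.25-65),'len',round(L*.25),'deg cw from y',round(np.degrees(np.arctan(d[1]/d[0])),1), 'mean',r.mean().round())
print(u.min(),u.max(),v.min(),v.max())
E
```

```text
{'t': np.float64(15.45), 'tool_pos': array([ 0.5506, -0.1584,  0.2406]), 'contact_force': array([-0.3338, -0.0992,  0.0575]), 'torque': array([-0.0148,  0.0128,  0.0112]), 'grip_width': np.float64(0.4185)}
1.4900496922422892
[-22. -64. -48. -59.] len 26 deg cw from y -11.1 mean 130.0
[-63. -49.  24. -66.] len 88 deg cw from y -10.7 mean 130.0
[-44.  -9. -42.  12.] len 21 deg cw from y 85.6 mean 130.0
[  5. -39.  20.  31.] len 72 deg cw from y 77.8 mean 130.0
[-21. -31.  -6.  35.] len 67 deg cw from y 77.8 mean 130.0
[-10.  34. -21. -18.] len 53 deg cw from y 77.7 mean 130.0
193.7675 326.73376 109.27243 238.95914
```

The slot now measures 77.8° clockwise from world y. The extractor's front edge lies at -10.7°, so the fastener is at 88.5° (1.545 rad). The tool is clear of everything.

```bash
python3 -c "
from h import *
print(order.job_done())"
```

```text
the job is handed in; nothing more can be done
None
```

I pressed the filter door down to its hard stop with both fingertips in the slot. Still pressing with about 10 N, I turned the fastener clockwise until the turning moment jumped to 3.1 N m at its stop. I then eased the fingers back within the slot's play, lifted straight out and handed the job in at about 15.5 s.

**Last checks:**
- **Fastener:** the slot lines in the final wrist image put it at about 1.545 rad (88.5°), above the 1.4 needed.
- **Pressing:** the tool height held at 89.1 mm at each stop of the turn, so the door was fully down throughout.
- **After release:** the tool was about 150 mm clear and read under 0.4 N.

**Not checked or in disagreement:**
- **Door after release:** I did not measure its angle. That it stays locked down follows from the fastener being at its stop.
- **Cover fastener and loose things:** I did not check these again at the end. The only contact force I saw was while pressing in the slot.
- **Fingertip position:** the tips touched the slot floor roughly 30 mm lower on the tool than the 17 mm offset in the description implies. I went by the force and the pictures instead.
- **First move call:** it was refused because rows lacked some keys. Nothing moved.

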